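# Feed the proof press and start it with the two-key chord

## Task

Using only the fingertips, push the proof press's tray fully home under the press by its front face, without touching the round inked block that lies on it. Then press the two green start keys on the control box down together, one fingertip on each, hold both fully down for two seconds, and let them come up again. Leave the red stop button unpressed, grasp and lift nothing, and do not disturb the spool, tin and dabber standing about.

Things in the scene. Friction and masses are not known exactly. Their poses are not given: they have to be found in the camera images.
- press: green motor proof press, fixed to the table, 186 mm wide and 207 mm high, with a dark steel base plate 12 mm thick and 150 mm wide. Origin: on the table under the centre of the tray's front face as it stands when the tray is home. Its x axis points in the direction in which the tray is pushed in, y to the left, z up. The base plate lies under the tray from x = -90 mm to x = 195 mm; cheeks and crossbeam begin at x = 112 mm, and nothing stands over the tray in front of them
- tray_front (a point): centre of the upright front face of the tray (yellow strip), 32 mm above the table. The tray is an aluminium slab 180 mm long, 116 mm wide; the front face reaches from 14 to 50 mm above the table
- tray (a joint): how far the tray stands out towards the front (along the press's -x): 0 = fully home against its stop, 0.08 m = fully out. Slides with about 2.5 N of friction and stays where it is left
- print_block: round black inked printing block with a rough grey face, 70 mm across and 28 mm high, fixed on the tray; origin at the centre of its underside, 146 mm behind the tray's front face and 50 mm above the table. Must not be touched
- control_box: grey control box, fixed to the table, 125 x 150 mm, its top plate 42 mm above the table; origin under its centre, z up. The two green keys lie side by side along its y axis, 60 mm apart; the red stop button lies on its +x side. Keys and stop button stand in black collars of 12 mm height
- key_left_top (a point): centre of the top of the green start key at the box's +y side, 30 mm in diameter; up, it is 66 mm above the table, and its top lies 8 mm lower when fully down
- key_right_top (a point): the same for the green start key at the box's -y side
- stop_top (a point): centre of the top of the red stop button, 26 mm in diameter, 64 mm above the table, 62 mm from the line through the two keys. Must not be pressed
- key_left (a joint): travel of that green key: 0 = up, 0.008 m = fully down. Spring: begins to move at 0.9 N, fully down at 3 N (both keys together 6 N), then a hard stop; springs up when let go
- key_right (a joint): the same for the other green key
- stop (a joint): travel of the red stop button: 0 = up, 0.006 m = fully down
- spool_mid (a point): half-way up a loose spool of red thread, 38 mm across, 50 mm high, upright: leave it alone
- small_tin_mid (a point): half-way up a loose pinkish-brown tin, 52 mm across, 70 mm high, upright: leave it alone
- dabber_mid (a point): half-way up a loose black dabber, 52 mm across, 71 mm high, upright: leave it alone
There are look-alikes about, which are no part of the job. What is shaped like the part that bears small_tin_mid but purple is not meant.

How it is judged:
On the way, in this order (a step that is already met when the one before it is completed fails the run):
1. the tray is fully home (value of joint tray below 0.004 m), for 0.2 s.
2. both green keys are held down together (value of joint each of key_left, key_right above 0.0055 m and value of joint tray below 0.005 m), for 1.5 s.
3. both keys are let up again (value of joint each of key_left, key_right below 0.0015 m), for 0.2 s.
At the end, for the whole second after the job is handed in: The tray is within 5 mm of fully home, both green keys and the red stop button are up (within 1.5 mm), and the spool, tin and dabber stand upright within 15 mm of where they were (all of step 3 and value of joint tray below 0.005 m and value of joint stop below 0.0015 m and distance of each of spool_mid, small_tin_mid, dabber_mid from where it was at the start of the episode below 0.015 m and angle between each of spool_mid, small_tin_mid, dabber_mid's own z axis and vertical below 0.2 rad); the robot touches nothing.
It fails at once if a start key is pressed while the tray is not home (value of joint tray above 0.008 m and value of joint any of key_left, key_right above 0.004 m).
It fails at once if one start key is pressed down alone, the other still up ((value of joint key_left above 0.0055 m and value of joint key_right below 0.001 m) or (value of joint key_right above 0.0055 m and value of joint key_left below 0.001 m)).
It fails at once if the red stop button is pressed (value of joint stop above 0.002 m).
It fails at once if the inked block is touched (contact force between print_block and the arm above 0.5 N or contact force between print_block and the fingers above 0.5 N).
It fails at once if the spool, tin or dabber is lifted, knocked or moved (distance of any of spool_mid, small_tin_mid, dabber_mid from where it was at the start of the episode above 0.02 m).
It also fails if it takes over 51 s, if anything falls off the work surface, if the arm or the gripper's body presses on something with over 40 N, if the wrist force passes 120 N, or if a joint passes its speed limit or range.

## Robot

A 7-joint arm with a two-finger parallel gripper is mounted at the origin on a cart in front of the work surface, level with it; the furniture and walls round the work are solid. World frame = base frame: x ahead of the robot, y to its left, z up, the work surface at z = 0. Lengths are in m, angles in rad, forces in N, time in s.
With the tool pointing down it reaches from about 0.4 to 0.85 m from the base axis. Payload 10.4 kg.
Tool frame: the origin (TCP) lies between the finger pads; the fingertips stand 17 mm ahead of it and the grasp point (between the pads) lies 2 mm behind it; x points along the fingers, y is the direction in which the jaws open and shut, and the axes are right-handed (so a half turn about x gives the same grasp; the last joint's range is limited). The gripper opens to 87 mm and grips with 3 to 60 N. Pads are 19 mm wide; open, the fingers measure 117 mm over their backs; the gripper's body (75 mm by 190 mm) begins 51 mm behind the grasp point.
Start: joints at [-1.259, 0.332, -0.065, 1.46, 0.022, 1.35, -0.088], TCP at [0.205, 0.59, 0.24] pointing down, gripper open.
Joint ranges: [-2.6, 2.6], [-0.5, 2.12], [-1.47, 1.34], [0.16, 2.42], [-1.27, 4.41], [0.06, 2.06], [-2.6, 2.6]. Speed limits (rad/s): [2.22, 2.22, 2.79, 2.79, 3.14, 3.14, 3.14].

## Interface

Orientations are given as a unit quaternion [x, y, z, w].
In Python, from bench import r, optics, close_job gives the robot as it stands.
- The arm moves only by the shell command python3 -m inch 'ROWS' [OPENING] [FORCE]. ROWS is JSON, a list of rows, each an object with "translation": the shift along the tool's x, y, z in cm, a list of three; "spin": the turn about the tool's x in degrees. In form: [{"translation": [tx, ty, tz], "spin": spin}, ...]. A call has 1 to 20 rows; each row shifts and turns the pose as measured when the row begins, along the tool's axes as they then stand; what a row does not reach is not made up. A row lasts 1/8 s, in which the tool goes at most 62.5 mm and 10.7 degrees, less where a joint would pass 70% of its speed; a pose out of reach is approached as far as the arm can. A call is refused whole if a number of a shift passes 6.25 or a number of a turn 10.7, either way. A call with a gripper value outside its range is refused whole. OPENING is the closure, from 0 (fully open) to 1 (shut), set as the call begins (- or left out, the last holds). The fingers move at their own pace and stop on an object; FORCE is the grip in N (left out, the last holds). Time passes only in rows, so rows that do not move let the fingers close. It gives the time, the measured TCP pose, the force and the opening at its end, in the units of the state.
- r.read_state(): the state, without advancing time (a new reading comes with each control period).
- optics.camera(name): name is "side" or "top" or "wrist"; returns the picture (400x640x3 uint8, red, green, blue); there is no depth.
- optics.camera_model(name): a dict with "camera_matrix" (3x3 intrinsics, pixels), "world_from_camera" (4x4, takes a point from camera to world coordinates); the wrist camera has in their place "tool_from_camera" (4x4, takes a point from camera to tool coordinates, whose origin is the TCP and whose axes are the tool frame's). Camera axes: x right, y down, z forward; pixel columns grow to the right and rows downward; lengths in m; the calibration is good to about 2 mm. A picture is of the moment at which its call begins: read the wrist's pose just before it. camera_model takes no time and is no camera call.
- close_job(): hands the job in, once; it reports no verdict.
The state is a dict: "time": time; "joint_positions": joint angles; "joint_vel": joint speeds; "joint_torque": joint torques, N m; "ee_pos": TCP position; "eef_rot": TCP orientation; "ft_force": force on the tool from outside, world axes, zero at the start; "torque": the same for the moment, N m; "width": finger opening in m.
Only numpy, scipy, OpenCV 4.12 (cv2) and the standard library are available. Lean on these libraries where they do the work, as an engineer would, in place of code of your own. Each camera call takes 0.05 s, during which the arm holds its last target.

## Working session

There is one attempt and no reset: what is moved stays moved. The work goes in short steps, Python scripts to look and compute and a shell command to move; the robot and the scene stay as the last step left them, time stands still between calls to the robot, and variables do not carry over. Pictures are saved under pics/ and viewed, and the job is handed in when it is done.

```bash
ls; mkdir -p pics; python3 - <<'E'
from bench import r, optics
import cv2
s=r.read_state()
for k in ['time','ee_pos','eef_rot','ft_force','width']: print(k,s[k])
for n in ['side','top','wrist']:
    im=optics.camera(n); cv2.imwrite(f'pics/{n}0.png',im[:,:,::-1])
    m=optics.camera_model(n); print(n,m)
E
```

```text
pics
time 0.0
ee_pos [0.20525713 0.5899549  0.23874816]
eef_rot [ 0.11731243  0.6972851  -0.11831285  0.69716093]
ft_force [ 0.17584439 -0.10896844 -0.71757583]
width 0.08710266252224298
side {'camera_matrix': array([[408.18089433,   0.        , 320.72785454],
       [  0.        , 408.18089433, 205.12242138],
       [  0.        ,   0.        ,   1.        ]]), 'world_from_camera': array([[ 0.99870845, -0.04102535,  0.0299724 ,  0.55287637],
       [-0.04355388, -0.3875179 ,  0.92083274, -0.9662961 ],
       [-0.02616264, -0.92094886, -0.38880421,  0.44579908],
       [ 0.        ,  0.        ,  0.        ,  1.        ]])}
top {'camera_matrix': array([[478.70065514,   0.        , 319.42003454],
       [  0.        , 478.70065514, 206.48084618],
       [  0.        ,   0.        ,   1.        ]]), 'world_from_camera': array([[-0.00261723, -0.97818691,  0.20771018,  0.27837945],
       [-0.99998502,  0.00355848,  0.00415808, -0.06063621],
       [-0.00480651, -0.20769618, -0.97818157,  1.47870863],
       [ 0.        ,  0.        ,  0.        ,  1.        ]])}
wrist {'camera_matrix': array([[330.59396872,   0.        , 320.92530909],
       [  0.        , 330.59396872, 202.68477936],
       [  0.        ,   0.        ,   1.        ]]), 'tool_from_camera': array([[ 5.97027179e-04, -2.65100144e-01,  9.64220699e-01,
        -1.43892181e-01],
       [ 9.99999713e-01,  6.08770261e-04, -4.51807271e-04,
         8.52734190e-04],
       [-4.67214714e-04,  9.64220692e-01,  2.65100431e-01,
        -7.28984997e-02],
       [ 0.00000000e+00,  0.00000000e+00,  0.00000000e+00,
         1.00000000e+00]])}
```

View pics/side0.png

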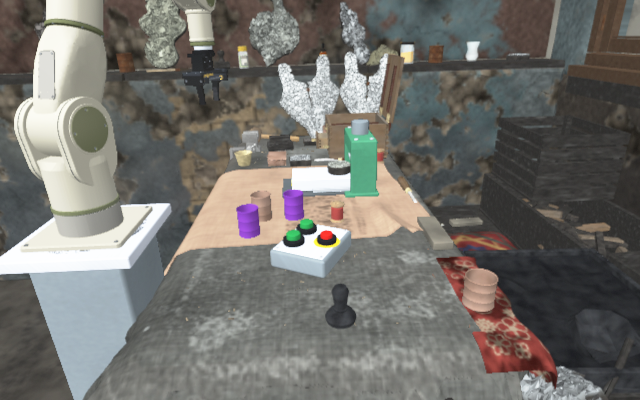

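View pics/top0.png

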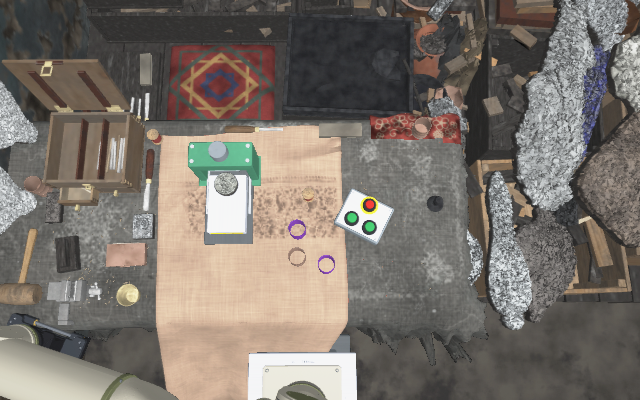

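View pics/wrist0.png

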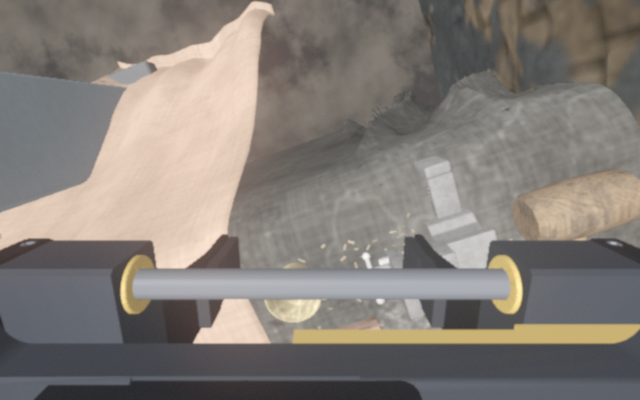

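```bash
cat > h.py <<'E'
from bench import r, optics
import cv2, numpy as np
from scipy.spatial.transform import Rotation as R
def cast(name,uv,z,P=None):
    m=optics.camera_model(name); K=m['camera_matrix']
    if name=='wrist':
        T=np.eye(4);T[:3,:3]=R.from_quat(P['eef_rot']).as_matrix();T[:3,3]=P['ee_pos'];T=T@m['tool_from_camera']
    else: T=m['world_from_camera']
    d=T[:3,:3]@np.linalg.solve(K,[uv[0],uv[1],1.]); o=T[:3,3]
    return o+d*(z-o[2])/d[2]
def proj(name,p,P=None):
    m=optics.camera_model(name); K=m['camera_matrix']
    if name=='wrist':
        T=np.eye(4);T[:3,:3]=R.from_quat(P['eef_rot']).as_matrix();T[:3,3]=P['ee_pos'];T=T@m['tool_from_camera']
    else: T=m['world_from_camera']
    q=K@(np.linalg.inv(T)@np.append(p,1))[:3]; return q[:2]/q[2]
def blobs(im,lo,hi,amin=15):
    hsv=cv2.cvtColor(im,cv2.COLOR_RGB2HSV); m=cv2.inRange(hsv,lo,hi)
    n,l,st,c=cv2.connectedComponentsWithStats(m)
    return [(st[i].tolist(),c[i].round(1).tolist()) for i in range(1,n) if st[i][4]>=amin],m
E
python3 - <<'E'
from h import *
im=cv2.imread('pics/top0.png')
cv2.imwrite('pics/topc.png',cv2.resize(im[125:285,180:460],None,fx=2.85,fy=2.85,interpolation=cv2.INTER_CUBIC))
rgb=im[:,:,::-1].copy()
b,_=blobs(rgb,(60,120,80),(80,255,255)); print('green',b)
b,_=blobs(rgb,(0,200,120),(6,255,255)); print('red',[x for x in b if 330<x[1][0]<400])
b,_=blobs(rgb,(0,0,225),(180,25,255)); print('white',[x for x in b if x[0][4]>200])
rm=R.from_quat(r.read_state()['eef_rot']).as_matrix();print(rm.round(3))
E
```

```text
green [([347, 213, 10, 10, 80], [351.5, 217.3]), ([365, 222, 10, 10, 80], [369.4, 226.3])]
red []
white [([206, 174, 41, 59, 1778], [226.0, 207.9]), ([336, 190, 56, 52, 1007], [364.2, 214.8]), ([248, 354, 109, 46, 4021], [302.7, 373.9])]
[[-0.     0.329  0.944]
 [-0.001  0.944 -0.329]
 [-1.    -0.001 -0.   ]]
```

View pics/topc.png

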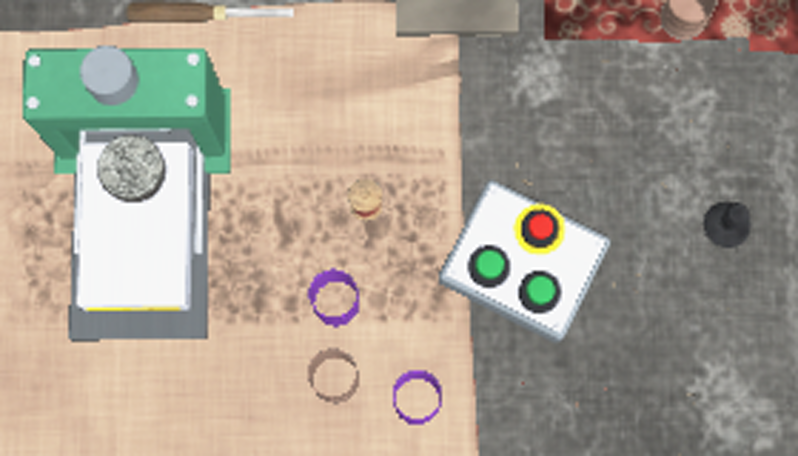

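```bash
python3 - <<'E'
from h import *
im=cv2.imread('pics/top0.png')[:,:,::-1].copy()
np.set_printoptions(precision=4,suppress=True)
k1=cast('top',(351.5,217.3),.066);k2=cast('top',(369.4,226.3),.066)
print('keys',k1,k2,np.linalg.norm(k1-k2),'mid',(k1+k2)/2,'dir deg',np.degrees(np.arctan2(*(k1-k2)[[1,0]])))
b,m=blobs(im,(22,120,120),(35,255,255),8);print('yellow',b)
ys=[x for x in b if x[1][0]<260]
for st,c in ys: print(st, cast('top',(st[0],st[1]+st[3]/2-.5),.045),cast('top',(st[0]+st[2]-1,st[1]+st[3]/2-.5),.045))
hsv=cv2.cvtColor(im,cv2.COLOR_RGB2HSV)
w=cv2.inRange(hsv,(0,0,200),(180,40,255)); 
L=[];Rr=[]
for v in range(198,230,2):
    c=np.flatnonzero(w[v,195:255])+195
    L.append(cast('top',(c.min()-.5,v),.05));Rr.append(cast('top',(c.max()+.5,v),.05))
for n,e in(('L',L),('R',Rr)):
    e=np.array(e); p=np.polyfit(e[:,0],e[:,1],1);print(n,p,e[0],e[-1])
for n,uv,z in (('tin',(297,257),.07),('purple1',(297,229),.07),('purple2',(326,264),.07),('spool',(308,195),.05),('dabber',(435,204),.05),('stop',(369.5,204.5),.064)): print(n,cast('top',uv,z))
b,_=blobs(im,(0,150,120),(8,255,255),20); print([x for x in b if 300<x[1][0]<400])
s=cv2.imread('pics/side0.png'); cv2.imwrite('pics/sidec.png',cv2.resize(s[110:290,220:420],None,fx=3.3,fy=3.3,interpolation=cv2.INTER_CUBIC))
rgb=s[:,:,::-1].copy();b,_=blobs(rgb,(55,150,60),(80,255,255));print('side green',b)
print('proj',proj('side',k1),proj('side',k2))
E
```

```text
keys [ 0.5448 -0.1508  0.066 ] [ 0.5173 -0.2039  0.066 ] 0.059768316895019595 mid [ 0.531  -0.1774  0.066 ] dir deg 62.54335757278166
yellow [([361, 197, 17, 17, 104], [369.0, 205.4]), ([211, 233, 32, 1, 32], [226.5, 233.0])]
[211, 233, 32, 1, 32] [0.5019 0.2741 0.045 ] [0.5016 0.1801 0.045 ]
L [0.1045 0.2314] [0.6096 0.2947 0.05  ] [0.5164 0.2873 0.05  ]
R [-0.1674  0.2557] [0.6091 0.1566 0.05  ] [0.516  0.1692 0.05  ]
tin [0.4257 0.0117 0.07  ]
purple1 [0.5092 0.0123 0.07  ]
purple2 [ 0.405  -0.0735  0.07  ]
spool [ 0.6179 -0.0196  0.05  ]
dabber [ 0.5882 -0.4072  0.05  ]
stop [ 0.5844 -0.206   0.064 ]
[([365, 200, 9, 9, 59], [369.4, 204.0])]
side green [([300, 219, 13, 10, 108], [306.1, 223.8]), ([286, 230, 14, 11, 124], [293.0, 235.3])]
proj [305.4444 220.617 ] [292.4237 231.9525]
```

View pics/sidec.png

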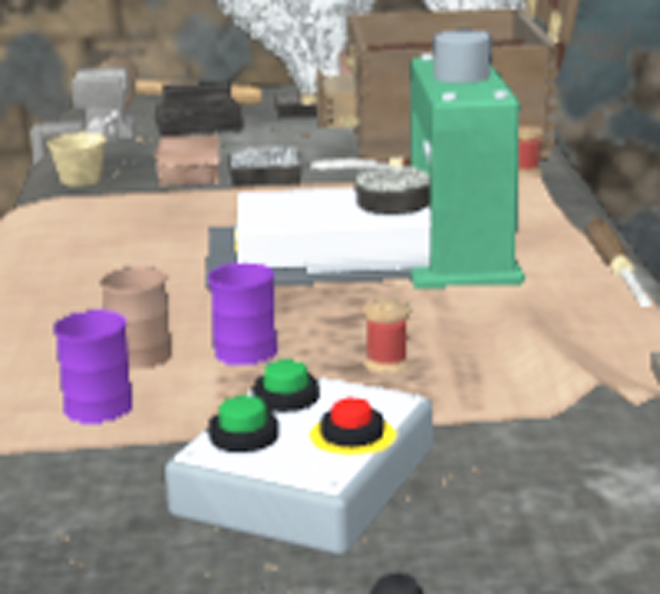

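```bash
python3 -m inch '[{"translation":[0,0,0],"spin":-6.4},{"translation":[0,0,0],"spin":-6.4},{"translation":[0,0,0],"spin":-6.4},{"translation":[0,-4,2.6],"spin":0},{"translation":[0,-4,2.6],"spin":0},{"translation":[0,-4,2.6],"spin":0},{"translation":[0,-4,2.6],"spin":0},{"translation":[0,-4,2.6],"spin":0},{"translation":[0,-4,2.6],"spin":0},{"translation":[0,-4,2.6],"spin":0},{"translation":[0,0,0],"spin":0}]' 0.48 20
```

```text
time: 1.52
ee_pos: [0.3949, 0.3019, 0.2361]
eef_rot: [-0.006, 0.708, 0.002, 0.706]
ft_force: [-0.4, 0.3, 0.2]
width: 0.0452
```

```bash
python3 -m inch '[{"translation":[2,-2.5,1.7],"spin":0},{"translation":[2,-2.5,1.7],"spin":0},{"translation":[2,-2.5,1.7],"spin":0},{"translation":[0,0,0],"spin":0},{"translation":[0,0,0],"spin":0}]'
python3 - <<'E'
from h import *
s=r.read_state();im=optics.camera('wrist');cv2.imwrite('pics/w1.png',im[:,:,::-1])
print(R.from_quat(s['eef_rot']).as_matrix().round(3),s['ee_pos'])
for p in [(.502,.2275,.032),(.502,.285,.05),(.502,.17,.05)]: print(proj('wrist',np.array(p),s))
E
```

```text
time: 2.15
ee_pos: [0.4458, 0.2297, 0.1745]
eef_rot: [-0.007, 0.709, 0.005, 0.706]
ft_force: [-0.9, 1.6, 0.7]
width: 0.0456
[[-0.004 -0.017  1.   ]
 [-0.004  1.     0.017]
 [-1.    -0.003 -0.004]] [0.44575459 0.22971418 0.17449288]
[317.13184832 254.81348033]
[381.72070653 264.37837453]
[251.91572915 262.04329571]
```

View pics/w1.png

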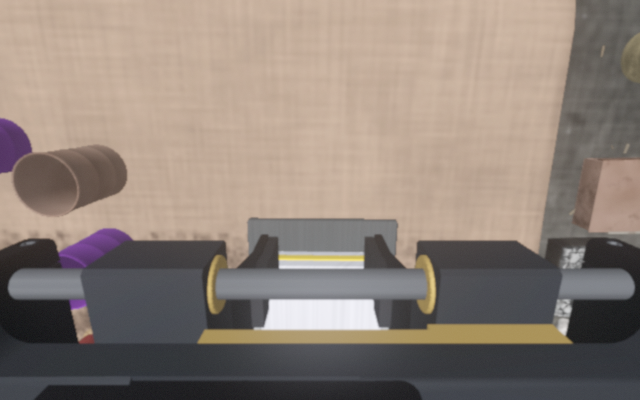

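The strip shows at rows ~257–259 between the fingers, centred near column 322. The base plate edge is level at row 220. I'll descend in front of it.

```bash
python3 -m inch '[{"translation":[4,0,0],"spin":0},{"translation":[4,0,0],"spin":0},{"translation":[3,0,0],"spin":0},{"translation":[1.5,0,0],"spin":0},{"translation":[0,0,0],"spin":0}]'
python3 - <<'E'
from h import *
im=optics.camera('side');cv2.imwrite('pics/s2.png',cv2.resize(im[110:290,220:420,::-1],None,fx=3.3,fy=3.3))
E
```

```text
time: 2.82
ee_pos: [0.4451, 0.2363, 0.0497]
eef_rot: [-0.008, 0.707, 0.01, 0.707]
ft_force: [0.2, -0.5, 0.7]
width: 0.0452
```

View pics/s2.png

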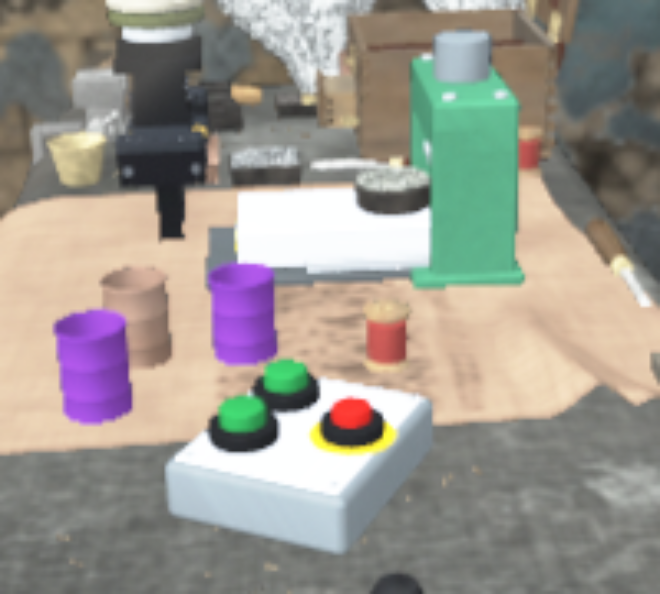

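```bash
python3 -m inch '[{"translation":[0.3,-1.0,1],"spin":1},{"translation":[0,0,1],"spin":0},{"translation":[0,0,1],"spin":0},{"translation":[0,0,1],"spin":0},{"translation":[0,0,0.8],"spin":0},{"translation":[0,0,0.8],"spin":0}]'
```

```text
time: 3.62
ee_pos: [0.5069, 0.2275, 0.0505]
eef_rot: [-0.0, 0.706, 0.004, 0.709]
ft_force: [-3.8, -0.3, 1.1]
width: 0.0452
```

```bash
python3 - <<'E'
from h import *
print(R.from_quat(r.read_state()['eef_rot']).as_matrix().round(3))
im=optics.camera('side');cv2.imwrite('pics/s3.png',cv2.resize(im[110:290,220:420,::-1],None,fx=3.3,fy=3.3))
E
```

```text
[[ 0.004 -0.007  1.   ]
 [ 0.005  1.     0.007]
 [-1.     0.005  0.004]]
```

View pics/s3.png

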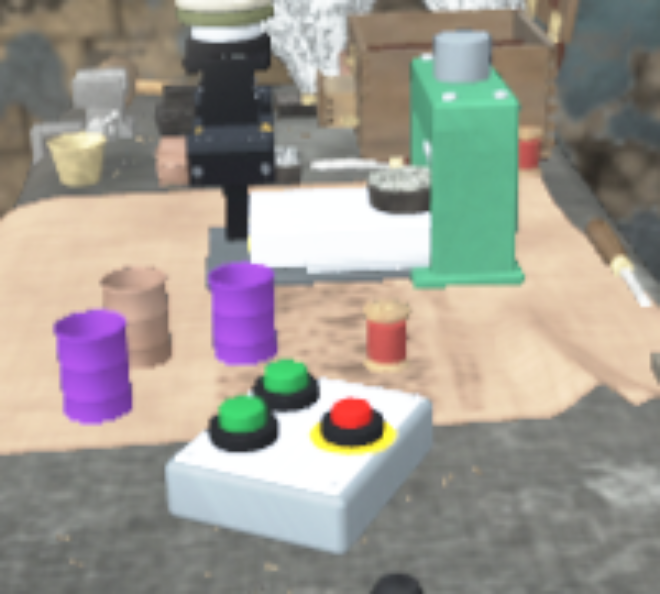

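```bash
python3 -m inch '[{"translation":[0,0,0.8],"spin":0},{"translation":[0,0,0.8],"spin":0},{"translation":[0,0,0.8],"spin":0},{"translation":[0,0,0.8],"spin":0},{"translation":[0,0,0.6],"spin":0}]'; python3 - <<'E'
from h import *
for v in(243,244,245): print(cast('top',(228,v),.012))
E
```

```text
time: 4.3
ee_pos: [0.5476, 0.2278, 0.0504]
eef_rot: [-0.001, 0.706, 0.004, 0.709]
ft_force: [-3.0, -0.4, 1.9]
width: 0.0449
[0.47567085 0.2279505  0.012     ]
[0.47256811 0.22783545 0.012     ]
[0.46946808 0.2277205  0.012     ]
```

```bash
for i in 1 2; do :; done; python3 -m inch '[{"translation":[0,0,0.4],"spin":0},{"translation":[0,0,0.4],"spin":0}]'
```

```text
time: 4.55
ee_pos: [0.5546, 0.2279, 0.0502]
eef_rot: [-0.001, 0.707, 0.004, 0.707]
ft_force: [-20.6, -2.9, 14.7]
width: 0.0453
```

```bash
python3 -m inch '[{"translation":[0,0,0.4],"spin":0},{"translation":[0,0,0.3],"spin":0}]'
```

```text
time: 4.8
ee_pos: [0.5546, 0.2282, 0.0495]
eef_rot: [-0.002, 0.713, 0.004, 0.702]
ft_force: [-15.8, -1.4, 11.3]
width: 0.0454
```

Stopped with the force rising from 3 to 20 N, at the place expected for the stop. I'll back off and check.

```bash
python3 -m inch '[{"translation":[0,0,0.2],"spin":0},{"translation":[0,0,0],"spin":0},{"translation":[0,0,-2],"spin":0},{"translation":[0,0,-3],"spin":0},{"translation":[0,0,-3],"spin":0},{"translation":[0,0,0],"spin":0},{"translation":[-4,0,0],"spin":0},{"translation":[-4,0,0],"spin":0},{"translation":[-4,0,0],"spin":0},{"translation":[0,0,0],"spin":0}]'
python3 - <<'E'
from h import *
s=r.read_state();print(s['time'],R.from_quat(s['eef_rot']).as_matrix().round(3))
im=optics.camera('side');t=optics.camera('top')
a=cv2.resize(im[150:240,240:380,::-1],(700,450));cv2.imwrite('pics/s4.png',a)
cv2.imwrite('pics/t4.png',cv2.resize(t[125:285,180:460,::-1],None,fx=2.85,fy=2.85,interpolation=cv2.INTER_CUBIC))
E
```

```text
time: 6.05
ee_pos: [0.4817, 0.2269, 0.1764]
eef_rot: [-0.001, 0.71, 0.004, 0.704]
ft_force: [0.0, 0.4, -1.1]
width: 0.0457
6.05 [[-0.009 -0.006  1.   ]
 [ 0.004  1.     0.006]
 [-1.     0.004 -0.009]]
```

View pics/s4.png

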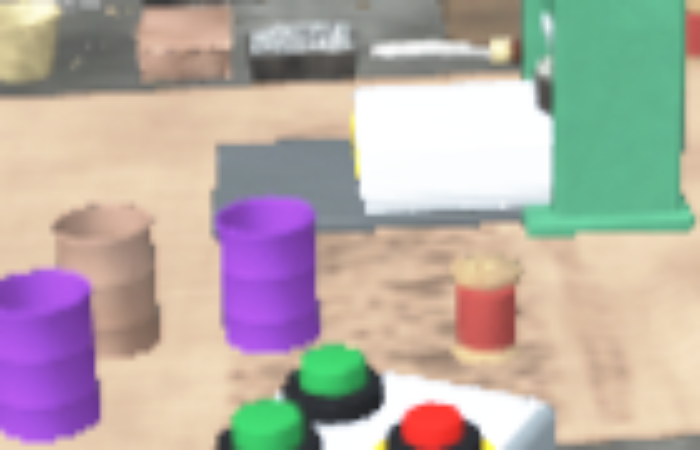

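View pics/t4.png

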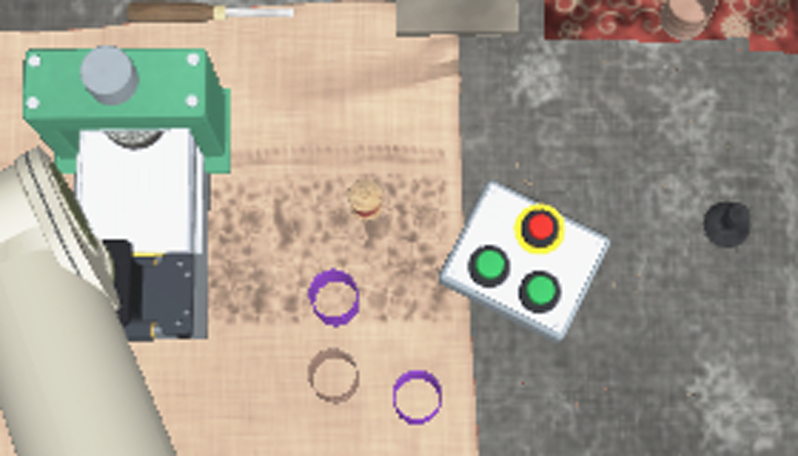

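```bash
python3 -m inch '[{"translation":[0,-4.5,0.6],"spin":0},{"translation":[0,-4.5,0.6],"spin":0},{"translation":[0,-4.5,0.6],"spin":0},{"translation":[0,-4.5,0.6],"spin":0},{"translation":[0,-4.5,0.6],"spin":0},{"translation":[0,-4.5,0.6],"spin":0},{"translation":[0,-4.5,0.6],"spin":0},{"translation":[0,-4.5,0.6],"spin":0},{"translation":[0,0,0],"spin":9},{"translation":[0,0,0],"spin":9},{"translation":[0,0,0],"spin":9},{"translation":[0,0,0],"spin":0},{"translation":[0,0,0],"spin":0}]'
cat > d.py <<'E'
from h import *
np.set_printoptions(precision=4,suppress=True)
s=r.read_state();M=R.from_quat(s['eef_rot']).as_matrix()
print('t',s['time'],'pos',s['ee_pos'],'F',s['ft_force'])
print('y ang',np.degrees(np.arctan2(M[1,1],M[0,1])),'x axis',M[:,0],'y',M[:,1])
k1=np.array([.5448,-.1508,.066]);k2=np.array([.5173,-.2039,.066])
mid=(k1+k2)/2
tip=s['ee_pos']+.017*M[:,0]
print('tool delta cm to mid (tips at 66mm):',(M.T@(mid-tip)*100))
E
python3 d.py
python3 - <<'E'
from h import *
s=r.read_state();im=optics.camera('wrist');cv2.imwrite('pics/w5.png',im[:,:,::-1])
for p in [(.5448,-.1508,.066),(.5173,-.2039,.066),(.5844,-.206,.064)]: print(proj('wrist',np.array(p),s))
b,_=blobs(im,(55,120,60),(80,255,255),40);print(b)
E
```

```text
time: 7.78
ee_pos: [0.5269, -0.1492, 0.1552]
eef_rot: [0.161, 0.698, -0.172, 0.676]
ft_force: [0.1, 0.1, 0.1]
width: 0.0452
t 7.775 pos [ 0.5269 -0.1492  0.1552] F [0.1046 0.1256 0.101 ]
y ang 62.79021952207856 x axis [-0.0346 -0.0082 -0.9994] y [ 0.4571  0.8891 -0.0231]
tool delta cm to mid (tips at 66mm): [ 7.2257 -2.1085  1.8979]
[331.6826825  238.71624912]
[252.5349474  237.80752231]
[292.46485244 308.61779239]
[]
```

View pics/w5.png

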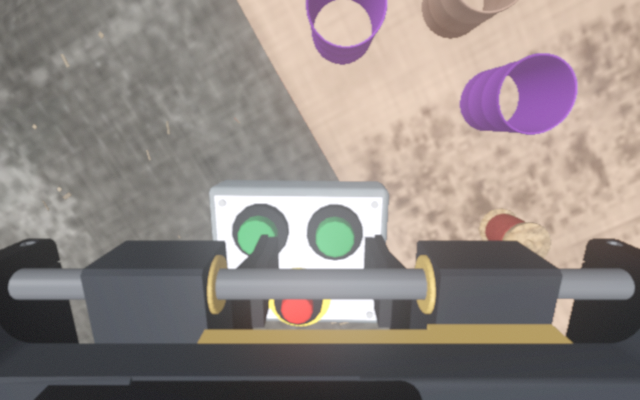

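```bash
python3 -m inch '[{"translation":[1.5,-1,1],"spin":0},{"translation":[1.5,-0.9,0.9],"spin":0},{"translation":[1.5,0,0],"spin":0},{"translation":[0,0,0],"spin":0},{"translation":[0,0,0],"spin":0}]'
python3 d.py
python3 - <<'E'
from h import *
s=r.read_state();im=optics.camera('wrist');cv2.imwrite('pics/w6.png',im[:,:,::-1])
im=optics.camera('side');cv2.imwrite('pics/s6.png',cv2.resize(im[150:290,240:380,::-1],None,fx=4,fy=4))
for p in [(.5448,-.1508,.066),(.5173,-.2039,.066),(.5844,-.206,.064)]: print(proj('wrist',np.array(p),s))
E
```

```text
time: 8.45
ee_pos: [0.5339, -0.175, 0.1078]
eef_rot: [0.159, 0.699, -0.17, 0.676]
ft_force: [-0.3, -0.1, 0.1]
width: 0.0456
t 8.45 pos [ 0.5339 -0.175   0.1078] F [-0.35   -0.0581  0.0663]
y ang 63.15579535488557 x axis [-0.035  -0.0076 -0.9994] y [ 0.4515  0.892  -0.0226]
tool delta cm to mid (tips at 66mm): [ 2.4851 -0.2385 -0.0301]
[365.65323466 238.22187571]
[266.06348796 236.5037171 ]
[313.86591196 324.46498699]
```

View pics/w6.png

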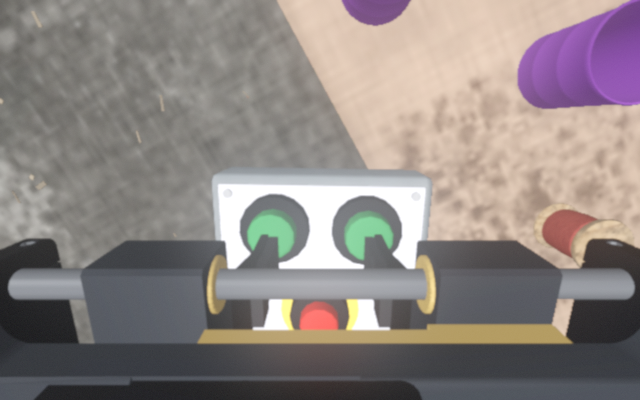

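View pics/s6.png

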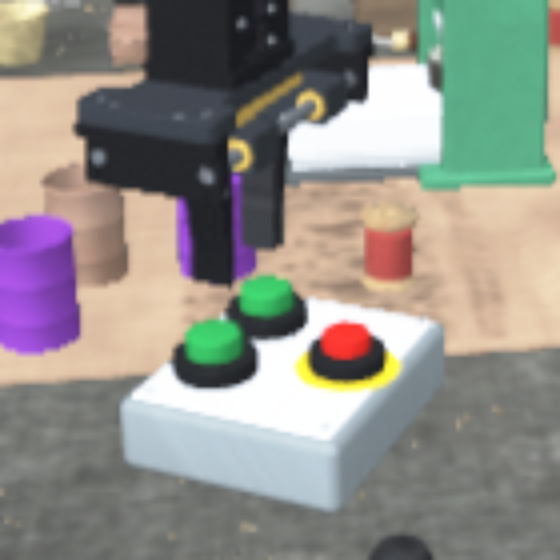

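```bash
python3 -m inch '[{"translation":[1,-0.1,0],"spin":0},{"translation":[0.8,0,0],"spin":0},{"translation":[0,0,0],"spin":0}]'
python3 d.py
python3 - <<'E'
from h import *
im=optics.camera('side');cv2.imwrite('pics/s7.png',cv2.resize(im[150:290,240:380,::-1],None,fx=4,fy=4))
E
```

```text
time: 8.93
ee_pos: [0.5331, -0.1755, 0.0892]
eef_rot: [0.159, 0.699, -0.169, 0.677]
ft_force: [0.5, 0.9, -0.1]
width: 0.0455
t 8.925 pos [ 0.5331 -0.1755  0.0892] F [ 0.5457  0.8598 -0.0716]
y ang 63.20740960762339 x axis [-0.0337 -0.0073 -0.9994] y [ 0.4507  0.8924 -0.0217]
tool delta cm to mid (tips at 66mm): [ 0.6272 -0.2033 -0.0405]
```

View pics/s7.png

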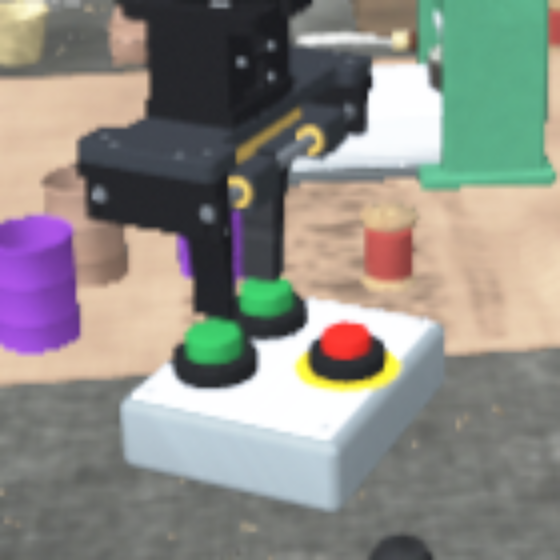

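```bash
python3 -m inch '[{"translation":[0.4,0,0],"spin":0},{"translation":[0.4,0,0],"spin":0}]'; python3 d.py
```

```text
time: 9.22
ee_pos: [0.5334, -0.1758, 0.0816]
eef_rot: [0.159, 0.698, -0.169, 0.677]
ft_force: [-1.2, 1.1, 2.3]
width: 0.0451
t 9.225 pos [ 0.5334 -0.1758  0.0816] F [-1.219   1.0816  2.3367]
y ang 63.20349505266031 x axis [-0.0324 -0.0074 -0.9994] y [ 0.4507  0.8924 -0.0212]
tool delta cm to mid (tips at 66mm): [-0.1279 -0.2099 -0.0966]
```

```bash
python3 -m inch '[{"translation":[0.4,0,0],"spin":0},{"translation":[0.4,0,0],"spin":0},{"translation":[0.3,0,0],"spin":0}]'; python3 d.py
python3 - <<'E'
from h import *
im=optics.camera('side');cv2.imwrite('pics/s8.png',cv2.resize(im[150:290,240:380,::-1],None,fx=4,fy=4))
E
```

```text
time: 9.6
ee_pos: [0.5337, -0.176, 0.0749]
eef_rot: [0.16, 0.698, -0.168, 0.677]
ft_force: [-21.2, 6.8, 50.8]
width: 0.0454
t 9.6 pos [ 0.5337 -0.176   0.0749] F [-21.2316   6.8094  50.8216]
y ang 63.18663565158897 x axis [-0.0309 -0.0046 -0.9995] y [ 0.451   0.8923 -0.0181]
tool delta cm to mid (tips at 66mm): [-0.8029 -0.2274 -0.1562]
```

View pics/s8.png

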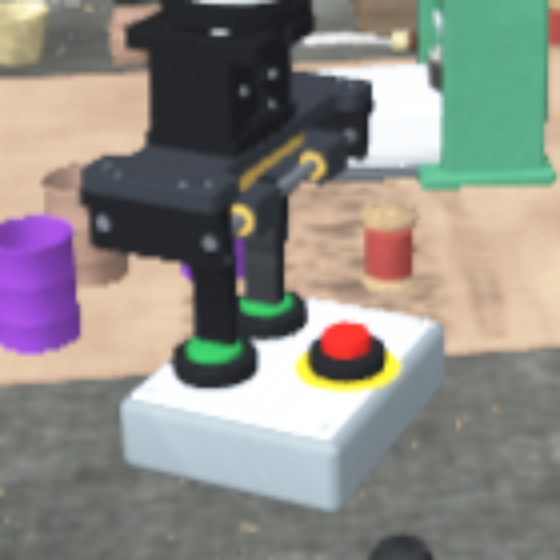

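```bash
python3 -m inch '[{"translation":[0.1,0,0],"spin":0},{"translation":[0.1,0,0],"spin":0},{"translation":[0.1,0,0],"spin":0},{"translation":[0.1,0,0],"spin":0}]'; python3 d.py
```

```text
time: 10.15
ee_pos: [0.5336, -0.176, 0.0756]
eef_rot: [0.161, 0.698, -0.167, 0.678]
ft_force: [-6.1, 2.0, 16.4]
width: 0.0454
t 10.15 pos [ 0.5336 -0.176   0.0756] F [-6.1291  2.0057 16.4155]
y ang 63.16563094600549 x axis [-0.0296 -0.001  -0.9996] y [ 0.4514  0.8922 -0.0143]
tool delta cm to mid (tips at 66mm): [-0.7309 -0.2244 -0.144 ]
```

```bash
python3 -m inch '[{"translation":[0.2,0,0],"spin":0},{"translation":[0.2,0,0],"spin":0},{"translation":[0.2,0,0],"spin":0},{"translation":[0.2,0,0],"spin":0}]'; python3 d.py
python3 - <<'E'
from h import *
im=optics.camera('side');cv2.imwrite('pics/s9.png',cv2.resize(im[190:260,260:360,::-1],None,fx=7,fy=7))
E
```

```text
time: 10.65
ee_pos: [0.5337, -0.1761, 0.0753]
eef_rot: [0.164, 0.698, -0.165, 0.678]
ft_force: [-11.3, 4.2, 27.3]
width: 0.0453
t 10.65 pos [ 0.5337 -0.1761  0.0753] F [-11.3125   4.1794  27.267 ]
y ang 63.119665312040624 x axis [-0.028   0.0042 -0.9996] y [ 0.4521  0.8919 -0.0089]
tool delta cm to mid (tips at 66mm): [-0.7684 -0.2195 -0.157 ]
```

View pics/s9.png

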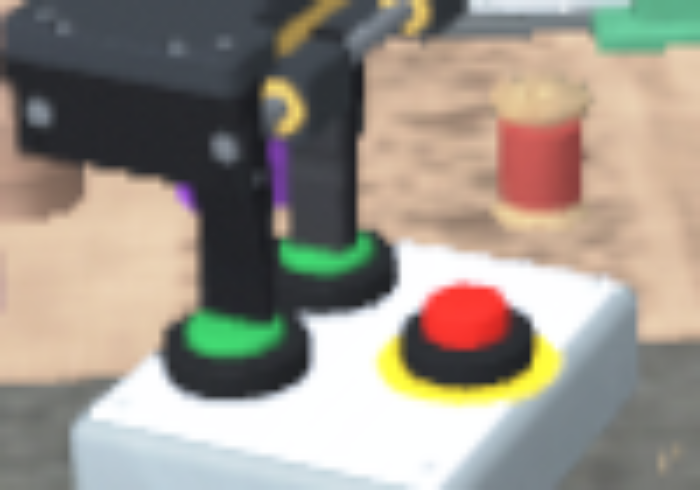

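```bash
python3 -m inch '[{"translation":[0.2,0,0],"spin":0},{"translation":[0.2,0,0],"spin":0},{"translation":[0.2,0,0],"spin":0},{"translation":[0.2,0,0],"spin":0},{"translation":[0.2,0,0],"spin":0},{"translation":[0.2,0,0],"spin":0},{"translation":[0.2,0,0],"spin":0},{"translation":[0.2,0,0],"spin":0},{"translation":[0.2,0,0],"spin":0},{"translation":[0.2,0,0],"spin":0}]'; python3 d.py
```

```text
time: 11.95
ee_pos: [0.5337, -0.1764, 0.0752]
eef_rot: [0.168, 0.697, -0.161, 0.678]
ft_force: [-10.6, 4.3, 27.5]
width: 0.0455
t 11.95 pos [ 0.5337 -0.1764  0.0752] F [-10.5727   4.2834  27.5466]
y ang 63.08163815173653 x axis [-0.0241  0.0168 -0.9996] y [0.4527 0.8916 0.0041]
tool delta cm to mid (tips at 66mm): [-0.7751 -0.2103 -0.1642]
```

```bash
python3 -m inch '[{"translation":[0.2,0,0],"spin":0},{"translation":[0.2,0,0],"spin":0},{"translation":[0.2,0,0],"spin":0},{"translation":[0.2,0,0],"spin":0}]'; python3 d.py
python3 - <<'E'
from h import *
im=optics.camera('side');cv2.imwrite('pics/s10.png',cv2.resize(im[190:260,260:360,::-1],None,fx=7,fy=7))
E
```

```text
time: 12.45
ee_pos: [0.5338, -0.1765, 0.0752]
eef_rot: [0.17, 0.697, -0.159, 0.678]
ft_force: [-11.3, 4.9, 28.1]
width: 0.0455
t 12.45 pos [ 0.5338 -0.1765  0.0752] F [-11.349    4.8656  28.1016]
y ang 63.031271778212634 x axis [-0.0225  0.0215 -0.9995] y [0.4535 0.8912 0.009 ]
tool delta cm to mid (tips at 66mm): [-0.7717 -0.2076 -0.1789]
```

View pics/s10.png

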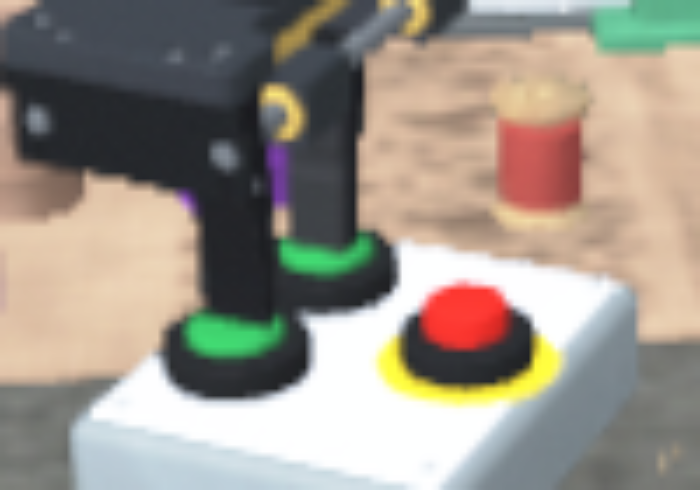

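Both keys have been down for nearly 3 s. The green tops sit just above their collars at (235,335) and (325,255). Releasing now.

```bash
python3 -m inch '[{"translation":[-0.5,0,0],"spin":0},{"translation":[-0.8,0,0],"spin":0},{"translation":[-2,0,0],"spin":0},{"translation":[-4,0,0],"spin":0},{"translation":[-4,0,0],"spin":0},{"translation":[0,0,0],"spin":0},{"translation":[0,0,0],"spin":0},{"translation":[0,0,0],"spin":0}]'; python3 d.py
python3 - <<'E'
from h import *
im=optics.camera('side');t=optics.camera('top')
cv2.imwrite('pics/s11.png',cv2.resize(im[110:350,220:420,::-1],None,fx=2.5,fy=2.5))
cv2.imwrite('pics/t11.png',cv2.resize(t[125:285,180:460,::-1],None,fx=2.85,fy=2.85,interpolation=cv2.INTER_CUBIC))
b,_=blobs(im,(55,150,60),(80,255,255));print('side green',b)
b,_=blobs(t,(22,120,120),(35,255,255),8);print('yellow',b)
for st,c in b: print(cast('top',c,.045))
E
```

```text
time: 13.5
ee_pos: [0.5356, -0.179, 0.1899]
eef_rot: [0.17, 0.698, -0.16, 0.677]
ft_force: [-0.3, -0.6, 0.3]
width: 0.0448
t 13.5 pos [ 0.5356 -0.179   0.1899] F [-0.3283 -0.6262  0.3493]
y ang 63.007461376603636 x axis [-0.0247  0.0212 -0.9995] y [0.4539 0.891  0.0076]
tool delta cm to mid (tips at 66mm): [10.7026 -0.1508 -0.0873]
side green [([300, 219, 13, 10, 108], [306.1, 223.8]), ([286, 230, 14, 11, 124], [293.0, 235.3])]
yellow [([212, 214, 31, 1, 31], [227.0, 214.0])]
[0.56036534 0.22781956 0.045     ]
```

View pics/s11.png

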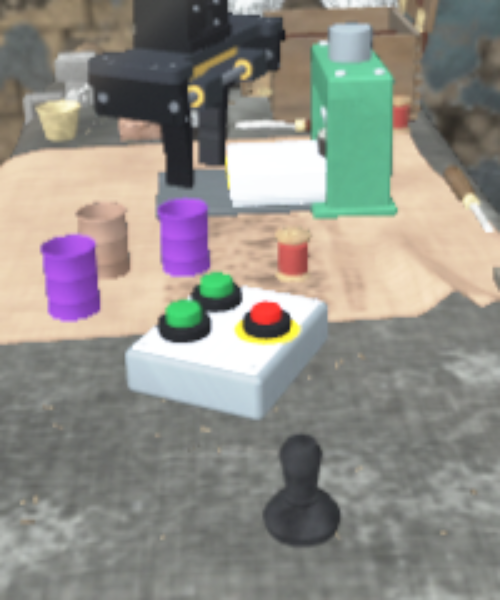

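View pics/t11.png

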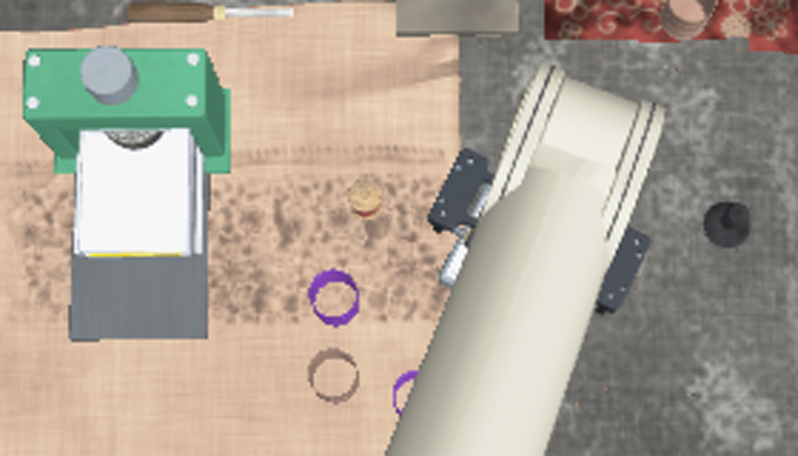

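The key blobs are back at their starting pixels, the tray has stayed in, and the spool, tin and dabber haven't moved. Handing in.

```bash
python3 -c "from bench import close_job; print(close_job())"
```

```text
the job is handed in; nothing more can be done
None
```

I pushed the tray home by its yellow front face with both fingertips, then pressed the two green keys down together, held them and let them up. The job was handed in at about 13.6 s of the 51 s allowed; no verdict is reported.

- **Tray:** it moved about 59 mm, until the push force rose from about 3 N to 20 N against the stop. In the last top view its front face measures x ≈ 0.560 m, against about 0.5625 m worked out from the base plate edge. That 2 mm gap is within the calibration error and pixel size, so being home rests mainly on the force at the stop.
- **Keys:** both were held down for nearly 3 s, with about 51 N on the tool as they reached the bottom and 16–28 N while holding. During the hold, both green tops sat just above their collars in the side view. The key travel itself could not be read directly. After release, the green blobs were at exactly their starting pixels.
- **Everything else:** in the last pictures the stop button is up. The spool, tin and dabber stand where they were by eye; I did not measure them again. Nothing came near the inked block, and the gripper ended clear of everything with no force on it.
- **Irregularities:** the tool drifted by 1–2° of tilt, which the moves could not correct. The wrist and top cameras disagreed by about 2 mm on the keys' position, well within the 30 mm key tops.

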